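# Hook the worn brake pad out of a caliper

## Robot

A 7-joint arm with a two-finger parallel gripper is mounted at the origin on the work surface. World frame = base frame: x ahead of the robot, y to its left, z up, the work surface at z = 0. Lengths are in m, angles in rad, forces in N, time in s.
With the tool pointing down it reaches from about 0.425 to 0.825 m from the base axis. Payload 3.6 kg.
Tool frame: the origin (TCP) lies at the very end of the fingers, on their centre line; the grasp point (between the pads) lies 19 mm behind it (hold_point_z is the distance from the TCP to the grasp point, in m); z points along the fingers, y is the line along which they close (so a half turn about z gives the same grasp; the last joint's range is limited). The gripper opens to 85 mm and grips with 20 to 120 N. Pads are 22 mm wide; open, the fingers measure 114 mm over their backs; the gripper's body (76 mm by 85 mm) begins 54 mm behind the grasp point. The pads swing forward as they close: fully open they stand 13 mm farther back than shut.
Start: joints at [1.288, 0.615, -0.013, 1.423, 0.008, 1.103, -0.04], TCP at [0.165, -0.629, 0.231] pointing down, gripper open.
Joint ranges: [-3.12, 3.12], [-0.3, 2.06], [-1.34, 1.32], [0.26, 2.42], [-1.36, 4.5], [0.01, 1.98], [-2.84, 2.84]. Speed limits (rad/s): [2.79, 2.79, 3.14, 3.14, 3.14, 3.14, 3.14].

## Interface

Orientations are given as a rotation vector (axis times angle).
In Python, from plant import * gives the robot as it stands.
- The arm moves only by the shell command python3 -m creep 'ROWS' [FORCE]. ROWS is JSON, a list of rows, each a list of 3 entries, a list of its own where there are three numbers: the shift along the tool's x, y, z in mm, then the turn about the tool's z in degrees, then the finger opening in mm, from 0 to 85.4. In form: [[[x, y, z], yaw, jaw], ...]. A call has 1 to 8 rows; each row is the pose to reach, as a shift and turn from the pose commanded when the call began, along the tool's axes at that moment; what a row does not reach only later rows make up. A row lasts 1/8 s, in which the tool goes at most 62.5 mm and 10.7 degrees, less where a joint would pass 70% of its speed; a pose out of reach is approached as far as the arm can. A call with a gripper value outside its range is refused whole. The fingers move at their own pace and stop on an object; FORCE is the grip in N (left out, the last holds). Time passes only in rows, so rows that repeat a pose let the fingers close. It gives the time, the measured TCP pose, the force, the opening and the grip force at its end, in the units of the state.
- get_obs(): the state, without advancing time (a new reading comes with each control period).
- camera(name): name is "side" or "top" or "wrist"; returns the picture (400x640x3 uint8, blue, green, red); there is no depth.
- get_calibration(name): a dict with "intrinsics" (3x3 intrinsics, pixels), "world_from_camera" (4x4, takes a point from camera to world coordinates). Camera axes: x right, y up, looking along -z (the intrinsics and any distortion apply to the point x, -y, -z); pixel columns grow to the right and rows downward; lengths in m; the calibration is good to about 2 mm. A picture is of the moment at which its call begins: read the wrist's pose just before it. get_calibration takes no time and is no camera call; for the wrist camera it gives the pose at the moment of the call.
- close_job(): hands the job in; it is judged then, once.
The state is a dict: "time": time; "joints": joint angles; "dq": joint speeds; "effort": joint torques, N m; "tcp_pos": TCP position; "tool_rot": TCP orientation; "force": force on the tool from outside, world axes, zero at the start; "torque": the same for the moment, N m; "gripper_width": finger opening in m; "grip_force": force on a finger pad.
Only numpy, scipy, OpenCV 4.12 (cv2) and the standard library are available. Lean on these libraries where they do the work, as an engineer would, in place of code of your own. Each camera call takes 0.05 s, during which the arm holds its last target. There are 200 camera calls.

## Task

The second worn brake pad is still stuck in the slot of the brake caliper on the stand. Take the hooked pick from the rubber mat, reach over the pad into the slot, feel the hook down behind the pad's rear edge and drag the pad out through the mouth so that it drops into the drip tray, then lay the pick down on the mat again and let go. The rod of the pick is clamped at no particular length, so feel for the wall behind the pad with a touch of a few newtons. Work gently: do not jab or lever the pick hard against the caliper or press it hard onto the pad, keep the fingers off the pad, and leave the other things where they are.

Things in the scene. Friction and masses are not known exactly. Their poses are not given: they have to be found in the camera images.
- caliper: Bare aluminium opposed-piston brake caliper bolted on a steel plate, fixed, with a grey drip tray in front of its mouth. Origin: bench level, under the middle of the pad slot; x points level out of the mouth (the way the pad comes out), z up. Caliper x -40 to 36, y -60 to 60 mm, top z = 78 (bosses to 85, bleed nipple at the back to 95); plate and lugs to y +-86, 29 high.
- mouth (a point): Middle of the slot floor's front edge: x = 30, z = 34 mm in the caliper's frame, same axes. The slot runs from here 56 mm back (-x): flat floor, flat ceiling 22 mm above it, side walls 68 mm apart up to 8 mm above the floor; higher up, the disc gap is open to the sides.
- bridge_wall (a point): Foot of the bridge, the flat upright wall that closes the slot at the rear: x = -26, z = 34 mm in the caliper's frame, same axes. It spans the slot's whole width and height and does not give.
- tray (a point): Middle of the drip tray's floor, x = 102, z = 3 mm in the caliper's frame, same axes. The tray is fixed, 120 (x) by 150 (y) mm outside, rim 14 mm above the bench, and starts 12 mm in front of the mouth.
- pad: Worn pad in the slot: dark steel plate 40 (x) by 66 (y) by 5 mm with 2 mm of grey lining on top, 7 mm in all, flat behind; 110 g. Origin: centre of its underside, axes as the caliper's. Its rear edge (x = -20) is 6 to 7.5 mm from the bridge wall. Two sprung clips hold its ends (|y| over 27 mm): it resists with 5 to 14 N for 30 mm, then is free. Half out, it tips into the tray.
- pick: Hooked telescopic pick, 95 g: black flat-sided handle 110 long, 18 wide, 22 mm high, origin at the centre of its underside, x towards the hook, z up (hook down); it lies on the mat, hook roughly towards the robot. From a lock nut (15 mm thick, ends at x = 80) a straight 4 mm steel rod, centre line at z = 11, runs to the hook: clamped at an unmeasured length, the hook's middle at x = 145 to 185 mm.
- pick_hook_line (a point): Point on the rod's centre line at the shortest hook position, x = 145, z = 11 mm in the pick's frame, same axes; the hook's middle lies here or up to 40 mm further along x. The hook, 4 mm thick and round-ended, is bent square down and reaches 6 mm below the rod's underside (end at z = 3); hook and rod are 10 mm high together. The rod does not slip below 60 N.
- pick_grip (a point): Where to grip the handle: its centre line near the pick's centre of mass, x = 15, z = 11 mm in the pick's frame, same axes; the handle's flat sides are 18 mm apart here.
- mat: Flat grey-blue rubber tool mat fixed on the bench, 270 (x) by 160 (y) by 4 mm; origin: centre of its underside. The pick lies on it at the start and goes back onto it.
- old_pad: Bystander on the mat: the other worn pad, already out, same shape and size as pad. Origin: centre of its underside.
- pad_pin: Bystander on the mat: steel pad retaining pin, 78 mm long, 6 mm thick. Origin: under its middle.
- wrench: Bystander: steel wrench lying flat on the far side of the bench.
- oil_filter: Bystander: white spin-on oil filter standing on the bench, 68 mm across, 70 mm high.
- pad_box: Bystander: cardboard box of new pads, 100 by 75 by 35 mm.
- parts_cup: Bystander: grey square parts tray with bolts, 85 by 85 by 30 mm.
- sealant: Bystander: yellow sealant cartridge lying on the bench to the right of the mat, 48 mm thick, 225 mm long.
Not all that is in view belongs to the job. What is meant by the pick is not blue or pink, and is the larger of those in its own colour.

How it is judged:
On the way, in this order (a step that is already met when the one before it is completed fails the run):
1. the pick has hold of the pad and has begun to draw it towards the mouth (contact force between pick and pad above 2 N and x of pad in the frame of caliper between 0.006 and 0.03 m), for 0.1 s.
2. the pad is out of the slot (x of pad in the frame of caliper above 0.034 m), for 0.1 s.
At the end, for the whole second after the job is handed in: The worn pad is out of the caliper and at rest in the drip tray (its origin within the tray's outline or between tray and mouth, below 32 mm), and the pick lies at rest on the mat (its origin within the mat's outline, no more than 22 mm above the bench) (x of pad in the frame of caliper between 0.034 and 0.162 m and y of pad in the frame of caliper between -0.075 and 0.075 m and height (world z) of pad below 0.032 m and x of pick in the frame of mat between -0.135 and 0.135 m and y of pick in the frame of mat between -0.08 and 0.08 m and height (world z) of pick below 0.022 m and linear speed of each of pad, pick below 0.02 m/s); the robot touches nothing.
It fails at once if the pick pressed on the caliper with more than 12 N (contact force between pick and caliper above 12 N).
It fails at once if the pick loaded the pad with more than 18 N (contact force between pick and pad above 18 N).
It fails at once if the fingers touched the pad (contact force between the fingers and pad above 0.5 N).
It fails at once if a bystander was moved more than 30 mm (distance of any of old_pad, pad_pin, wrench, oil_filter, pad_box, parts_cup, sealant from where it was at the start of the episode above 0.03 m).
It also fails if it takes over 69 s, if anything falls off the work surface, if the arm or the gripper's body presses on something with over 40 N, if the wrist force passes 120 N, or if a joint passes its speed limit or range.

## Working session

There is one attempt and no reset: what is moved stays moved. The work goes in short steps, Python scripts to look and compute and a shell command to move; the robot and the scene stay as the last step left them, time stands still between calls to the robot, and variables do not carry over. Pictures are saved under pics/ and viewed, at most 10 in all, crops included, and the job is handed in when it is done.

```bash
mkdir -p pics; ls; python3 - <<'E'
from plant import *
import cv2,numpy as np
for n in("top","side"):
    im=camera(n); cv2.imwrite(f"pics/{n}0.png",im)
    c=get_calibration(n);print(n,c)
print(get_obs())
E
```

```text
pics
top {'intrinsics': array([[405.12917704,   0.        , 330.86642068],
       [  0.        , 405.12917704, 194.10181221],
       [  0.        ,   0.        ,   1.        ]]), 'world_from_camera': array([[ 0.02340365,  0.99810414, -0.05692449,  0.51161871],
       [-0.99967318,  0.02277863, -0.01160421, -0.11864835],
       [-0.01028555,  0.05717746,  0.99831105,  1.45421753],
       [ 0.        ,  0.        ,  0.        ,  1.        ]])}
side {'intrinsics': array([[519.56139634,   0.        , 312.79291675],
       [  0.        , 519.56139634, 200.95872125],
       [  0.        ,   0.        ,   1.        ]]), 'world_from_camera': array([[ 0.80301475,  0.52706024, -0.27816328,  0.16619669],
       [-0.59592549,  0.70517759, -0.38418404, -0.73825762],
       [-0.00633362,  0.47427004,  0.88035664,  1.42771636],
       [ 0.        ,  0.        ,  0.        ,  1.        ]])}
{'time': 0.1, 'joints': array([ 1.28752118,  0.61585519, -0.01258582,  1.4247632 ,  0.00815155,
        1.10344095, -0.04042109]), 'dq': array([ 0.00056083, -0.00257517, -0.00073295, -0.00607938,  0.00186297,
        0.0017948 ,  0.00139104]), 'effort': array([ 2.70834287e-03, -4.70379567e+01,  2.60610105e-01, -1.71569002e+01,
        1.01223469e-02,  5.85911141e-03, -1.64402294e-06]), 'tcp_pos': array([ 0.16487621, -0.62800741,  0.23022477]), 'tool_rot': array([-3.11336528e+00, -4.01995905e-01,  6.34593604e-04]), 'force': array([ 0.9788187 , -0.68431885,  0.16610051]), 'torque': array([ 0.0105695 ,  0.01176647, -0.01928468]), 'grip_force': 0.0, 'gripper_width': 0.0849436409909186}
```

View pics/top0.png

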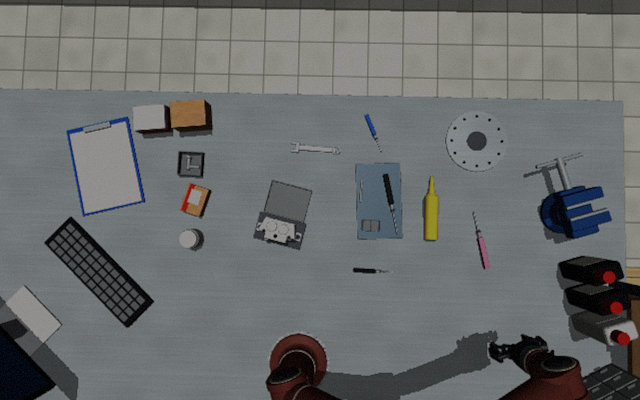

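View pics/side0.png

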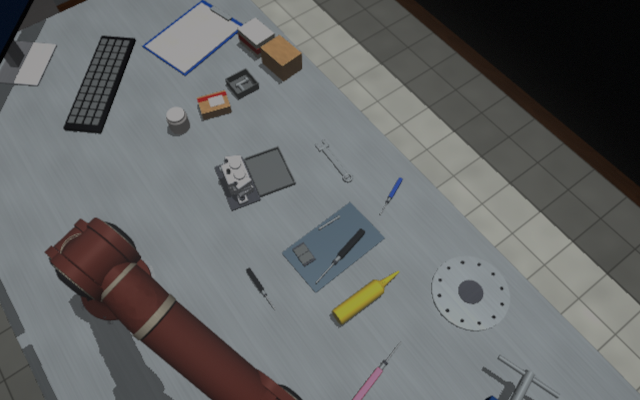

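Top view: mat (379,201) with the black pick, handle (388,187) and hook (397,233). The caliper is at (283,232) with its tray above it at (290,200), so the mouth faces away from the robot. I'll make rough estimates now and refine them with the wrist camera.

```bash
cat > h.py <<'E'
from plant import *
import cv2,numpy as np
from scipy.spatial.transform import Rotation as R
def ray(cal,px):
    K=cal["intrinsics"];T=cal["world_from_camera"]
    d=np.linalg.solve(K,[px[0],px[1],1.]);d=np.array([d[0],-d[1],-d[2]])
    return T[:3,3],T[:3,:3]@d
def onz(cal,px,z):
    o,d=ray(cal,px);return o+d*(z-o[2])/d[2]
def proj(cal,p):
    K=cal["intrinsics"];T=cal["world_from_camera"]
    q=T[:3,:3].T@(np.array(p)-T[:3,3]);u=K@np.array([q[0],-q[1],-q[2]]);return u[:2]/u[2]
def shift(p):  # tool-axes shift (mm) from measured tcp to world p
    o=get_obs();return R.from_rotvec(o["tool_rot"]).inv().apply(np.array(p)-o["tcp_pos"])*1000
E
python3 - <<'E'
from h import *
c=get_calibration("top")
for n,px,z in[("handle back",(385,175),.02),("handle front",(393,205),.02),("hook",(397,233),.015),("mat",(379,201),.004),("tray tl",(272,181),.014),("tray tr",(312,190),.014),("plate bl",(254,243),.005),("plate br",(302,249),.005)]:
    print(n,onz(c,px,z).round(4))
w=get_calibration("wrist");o=get_obs()
print(w); r=R.from_rotvec(o["tool_rot"]);print(r.as_matrix().round(3))
T=w["world_from_camera"];print("cam in tool",r.inv().apply(T[:3,3]-o["tcp_pos"]),(r.inv().as_matrix()@T[:3,:3]).round(3))
E
```

```text
handle back [ 0.6657 -0.2926  0.02  ]
handle front [ 0.5598 -0.3225  0.02  ]
hook [ 0.4614 -0.3388  0.015 ]
mat [ 0.5735 -0.2745  0.004 ]
tray tl [0.6358 0.1095 0.014 ]
tray tr [ 0.6068 -0.0343  0.014 ]
plate bl [0.4134 0.1681 0.005 ]
plate br [ 0.3963 -0.0037  0.005 ]
{'intrinsics': array([[354.37018588,   0.        , 315.9933875 ],
       [  0.        , 354.37018588, 199.72034304],
       [  0.        ,   0.        ,   1.        ]]), 'world_from_camera': array([[ 0.25410741,  0.92363885,  0.28691585,  0.23813692],
       [-0.96717457,  0.24317948,  0.07373663, -0.60919563],
       [-0.00166603, -0.29623473,  0.95511371,  0.37279177],
       [ 0.        ,  0.        ,  0.        ,  1.        ]])}
[[ 0.967  0.254 -0.001]
 [ 0.254 -0.967  0.002]
 [-0.    -0.002 -1.   ]]
cam in tool [ 7.56225773e-02  6.95422608e-05 -1.42574840e-01] [[ 0.     0.955  0.296]
 [ 1.     0.    -0.001]
 [-0.001  0.296 -0.955]]
```

```bash
python3 -m creep '[[[480,-185,0],0,85],[[480,-185,0],0,85],[[480,-185,0],0,85],[[480,-185,0],0,85],[[480,-185,0],0,85],[[480,-185,0],0,85],[[480,-185,0],0,85],[[480,-185,0],0,85]]'; python3 -m creep '[[[0,0,0],0,85],[[0,0,0],0,85],[[0,0,0],0,85]]'
python3 - <<'E'
from h import *
c=get_calibration("wrist");o=get_obs();im=camera("wrist");cv2.imwrite("pics/w1.png",im)
np.save("w1.npy",c["world_from_camera"]);print(o["tcp_pos"],o["tool_rot"])
E
```

```text
time: 1.1
tcp_pos: [0.5718, -0.3349, 0.2308]
tool_rot: [-3.116, -0.402, 0.001]
force: [0.3, -0.1, -0.6]
gripper_width: 0.085
grip_force: 0.0
time: 1.48
tcp_pos: [0.5689, -0.3384, 0.2312]
tool_rot: [3.116, 0.397, -0.003]
force: [0.3, -0.6, -0.1]
gripper_width: 0.085
grip_force: 0.0
[ 0.56885577 -0.33836518  0.23116861] [ 3.11554756e+00  3.96654404e-01 -2.52711397e-03]
```

View pics/w1.png

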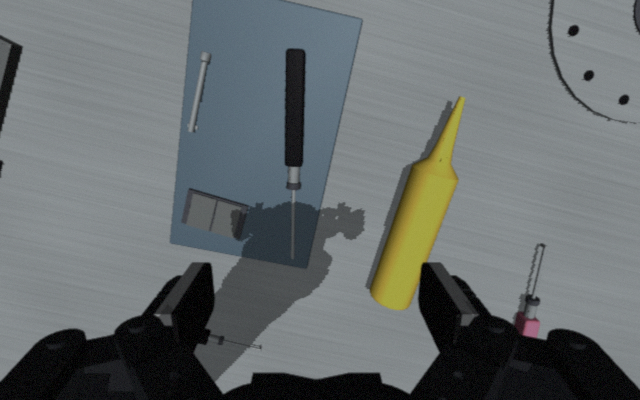

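```bash
cat > pick1.py <<'E'
from h import *
im=cv2.imread("pics/w1.png");c=get_calibration("wrist");c["world_from_camera"]=np.load("w1.npy")
v=im.max(2);m=np.zeros_like(v);m[35:172,270:320]=(v[35:172,270:320]<45)*255
m=cv2.morphologyEx(m,cv2.MORPH_OPEN,np.ones((9,9)))
cn=max(cv2.findContours(m,0,1)[0],key=cv2.contourArea);r=cv2.minAreaRect(cn);print(r)
b=cv2.boxPoints(r);P=np.array([onz(c,p,.020) for p in b]);print(P.round(4))
d=np.linalg.norm(P-np.roll(P,1,0),axis=1);print("sizes",d)
b=b[np.argsort(b[:,1])]
back=onz(c,b[:2].mean(0),.022);front=onz(c,b[2:].mean(0),.022)
print("back",back,"front",front,"len",np.linalg.norm(front-back))
a=front-back;print("axis deg",np.degrees(np.arctan2(a[1],a[0])),"centre",(back+front)/2)
print("hook",onz(c,(292,258),.013))
hk=onz(c,(292,258),.013)-(back+front)/2;print("hookdist",np.linalg.norm(hk[:2]),np.degrees(np.arctan2(hk[1],hk[0])))
E
python3 pick1.py
```

```text
((294.5918273925781, 107.50094604492188), (18.31537437438965, 115.14707946777344), 0.58463054895401)
[[ 0.5634 -0.3076  0.02  ]
 [ 0.669  -0.2843  0.02  ]
 [ 0.6731 -0.3007  0.02  ]
 [ 0.5678 -0.3256  0.02  ]]
sizes [0.01857056 0.10812648 0.01690775 0.10811944]
back [ 0.6708481  -0.29267974  0.022     ] front [ 0.56604503 -0.31664496  0.022     ] len 0.10750820789659458
axis deg -167.1196823133506 centre [ 0.61844657 -0.30466235  0.022     ]
hook [ 0.46029629 -0.33909491  0.013     ]
hookdist 0.16185521317553359 -167.71721619556862
```

```bash
python3 -c "
from h import *
print(shift([.6038,-.3080,.060]))"
```

```text
[ 41.49543177 -20.72044832 171.28140299]
```

```bash
python3 -m creep '[[[41.5,-20.7,60],1.8,50],[[41.5,-20.7,120],1.8,50],[[41.5,-20.7,171],1.8,50],[[41.5,-20.7,171],1.8,50],[[41.5,-20.7,171],1.8,50],[[41.5,-20.7,171],1.8,50]]'
python3 - <<'E'
from h import *
c=get_calibration("wrist");o=get_obs();im=camera("wrist");cv2.imwrite("pics/w2.png",im)
np.save("w2.npy",c["world_from_camera"]);print(o["tcp_pos"],o["tool_rot"],shift([.6038,-.3080,.006]))
E
```

```text
time: 2.28
tcp_pos: [0.6076, -0.3074, 0.0643]
tool_rot: [3.118, 0.351, 0.009]
force: [-0.0, -1.1, -0.3]
gripper_width: 0.0497
grip_force: 0.0
[ 0.60758633 -0.30742341  0.06432548] [3.11794216 0.35124896 0.00946513] [-3.92719531 -0.14657394 57.95689366]
```

View pics/w2.png

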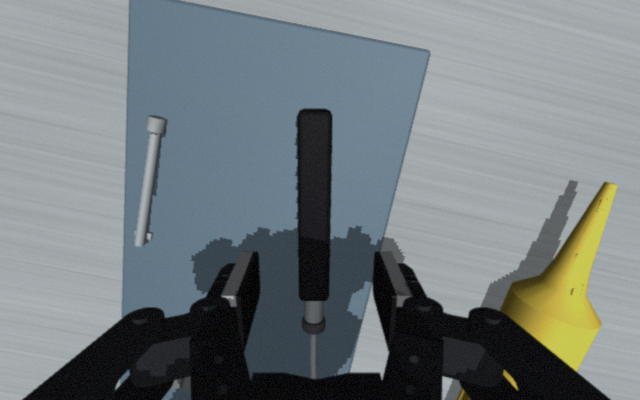

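```bash
python3 -m creep '[[[-3.5,0,20],0,40],[[-3.5,0,40],0,36],[[-3.5,0,52],0,36],[[-3.5,0,56],0,36],[[-3.5,0,56],0,36],[[-3.5,0,56],0,36],[[-3.5,0,56],0,36]]'; python3 -c "
from h import *
o=get_obs();print(R.from_rotvec(o['tool_rot']).as_matrix().round(4),shift([.6038,-.3080,.006]))"
```

```text
time: 3.2
tcp_pos: [0.6025, -0.3066, 0.0049]
tool_rot: [3.121, 0.353, 0.001]
force: [0.1, 0.4, 0.3]
gripper_width: 0.0362
grip_force: 0.0
[[ 9.747e-01  2.235e-01  9.000e-04]
 [ 2.235e-01 -9.747e-01 -4.000e-04]
 [ 8.000e-04  6.000e-04 -1.000e+00]] [ 0.94431589  1.66523469 -1.12168695]
```

```bash
python3 -m creep '[[[1,1.4,0],0,36],[[1,1.4,0],0,15],[[1,1.4,0],0,10],[[1,1.4,0],0,10],[[1,1.4,0],0,10],[[1,1.4,0],0,10],[[1,1.4,0],0,10]]' 70; python3 -c "
from h import *
o=get_obs();print(o['tcp_pos'],o['tool_rot'],o['force'],o['torque'])"
```

```text
time: 4.08
tcp_pos: [0.6038, -0.3078, 0.0047]
tool_rot: [3.121, 0.353, 0.001]
force: [1.3, -0.4, 3.7]
gripper_width: 0.0167
grip_force: 72.4
[ 0.60378806 -0.30783084  0.00469531] [3.12112093e+00 3.53149848e-01 1.27808204e-03] [ 1.25452179 -0.35490814  3.73226588] [-0.06147265 -0.06873332  0.02053739]
```

```bash
python3 -m creep '[[[0,0,-15],0,10],[[0,0,-40],0,10],[[0,0,-80],0,10],[[0,-30,-120],0,10],[[0,-70,-160],0,10],[[-10,-110,-200],0,10],[[-20,-160,-240],4,10],[[-30,-200,-260],8,10]]' ; python3 -m creep '[[[-7,-45,-10],5,10],[[-14,-90,-20],10,10],[[-20,-135,-30],14,10],[[-28,-180,-40],14,10],[[-33,-206,-60],14,10],[[-33,-206,-60],14,10],[[-33,-206,-60],14,10],[[-33,-206,-60],14,10]]'
python3 - <<'E'
from h import *
c=get_calibration("wrist");o=get_obs();im=camera("wrist");cv2.imwrite("pics/w3.png",im)
np.save("w3.npy",c["world_from_camera"]);print(o["tcp_pos"],o["tool_rot"])
E
```

```text
time: 5.08
tcp_pos: [0.5289, -0.1172, 0.2667]
tool_rot: [-3.138, -0.133, -0.004]
force: [0.8, -0.4, -1.0]
gripper_width: 0.0164
grip_force: 71.9
time: 6.08
tcp_pos: [0.4787, 0.0813, 0.3236]
tool_rot: [3.13, -0.253, -0.003]
force: [0.1, -0.0, -0.6]
gripper_width: 0.0165
grip_force: 71.8
[0.47868143 0.08128844 0.32356431] [ 3.13017655e+00 -2.53217607e-01 -2.65327437e-03]
```

View pics/w3.png

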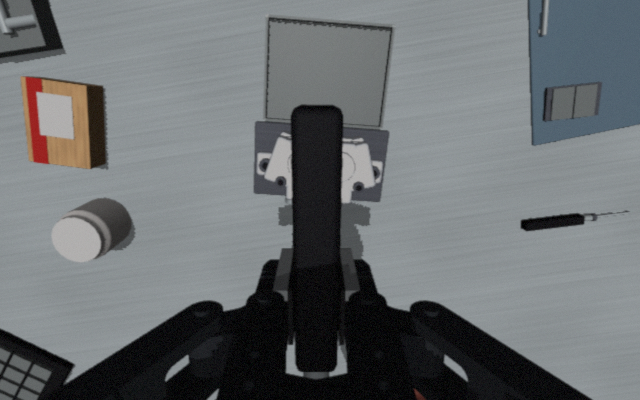

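```bash
python3 - <<'E'
from h import *
im=cv2.imread("pics/w3.png");c=get_calibration("wrist");c["world_from_camera"]=np.load("w3.npy")
g=cv2.GaussianBlur(im.max(2),(3,3),0);print(g[70,230:430:8],g[5:130:6,350])
m=np.zeros_like(g);m[10:135,255:400]=(g[10:135,255:400]<118)*255
m[112:,:]=0
cn=max(cv2.findContours(m,0,1)[0],key=cv2.contourArea);print(cv2.minAreaRect(cn),cv2.contourArea(cn))
for name,px in(("auto",cv2.boxPoints(cv2.minAreaRect(cn))),("eye",[(268,18),(392,27),(385,127),(264,118)])):
    P=np.array([onz(c,p,.014) for p in px]);print(name,np.array(px).round(1).tolist(),P[:,:2].round(4).tolist(),np.linalg.norm(P-np.roll(P,1,0),axis=1))
    far=sorted(range(4),key=lambda i:px[i][1]);a,b=sorted(far[:2],key=lambda i:px[i][0])
    d=P[a]-P[b];yaw=np.degrees(np.arctan2(d[1],d[0]))-90;x=np.array([np.cos(np.radians(yaw)),np.sin(np.radians(yaw))])
    print("yaw",yaw,"origin",(P[a]+P[b])[:2]/2-.162*x, "ctr-based",P.mean(0)[:2]-.102*x)
E
```

```text
[147 149 150 149 148 121 123 123 123 123 123 123 123 123 121 121 120 118
 118 116 143 151 151 150 152] [148 150 153  98 117 123 123 121 121 122 121 121 120 119 118 118 118 117
 115 115 101]
((328.3841857910156, 65.89537048339844), (126.41891479492188, 95.28380584716797), 2.2906100749969482) 2651.0
auto [[263.29998779296875, 111.0], [267.1000061035156, 15.800000190734863], [393.3999938964844, 20.799999237060547], [389.6000061035156, 116.0]] [[0.5386, 0.1369], [0.6421, 0.1108], [0.6136, -0.0321], [0.5073, -0.017]] [0.15705789 0.10674017 0.14571812 0.10728997]
yaw -11.300868311267465 origin [0.468995   0.07111288] ctr-based [0.47539624 0.06962877]
eye [[268, 18], [392, 27], [385, 127], [264, 118]] [[0.6397, 0.1103], [0.6074, -0.0298], [0.4949, -0.0099], [0.5301, 0.1378]] [0.11294277 0.14376671 0.11423317 0.15187499]
yaw -12.993561316482612 origin [0.46568134 0.07667267] ctr-based [0.46863414 0.07501477]
```

```bash
python3 - <<'E'
from h import *
im=cv2.imread("pics/w3.png");c=get_calibration("wrist");c["world_from_camera"]=np.load("w3.npy")
g=cv2.GaussianBlur(im.max(2),(3,3),0).astype(float)
def cross(v,rev=False,t=134):   # first drop below t along v
    idx=np.where(v<t)[0]; idx=idx[-1] if rev else idx[0]
    j=idx+1 if rev else idx-1
    return idx+(t-v[idx])/(v[j]-v[idx])*(j-idx)
L=[(245+cross(g[y,245:300]),y) for y in range(30,105,3)]
Rr=[(370+cross(g[y,370:410],True),y) for y in range(40,115,3)]
F=[(x,5+cross(g[5:60,x])) for x in range(275,386,3)]
def line(pts,z):
    W=np.array([onz(c,p,z)[:2] for p in pts],np.float32);l=cv2.fitLine(W,cv2.DIST_HUBER,0,.01,.01).ravel();return l
for z in(.0,.014):
    l,r,f=line(L,z),line(Rr,z),line(F,z)
    an=lambda v:np.degrees(np.arctan2(v[1],v[0]))
    print(z,"yaw L,R,F",[round(float(a),2) for a in ((an(l)+90)%180-90,(an(r)+90)%180-90,(an(f))%180-90)])
    X=lambda a,b:a[2:]+a[:2]*np.linalg.solve(np.stack([a[:2],-b[:2]],1),b[2:]-a[2:])[0]
    print("far corners",X(l,f),X(r,f),np.linalg.norm(X(l,f)-X(r,f)))
E
```

```text
0.0 yaw L,R,F [-13.59, -13.3, -13.23]
far corners [0.64673644 0.11352321] [ 0.6114059  -0.03673491] 0.15435591
0.014 yaw L,R,F [-13.59, -13.3, -13.23]
far corners [0.64393723 0.11218993] [ 0.60966825 -0.03355416] 0.14971875
```

```bash
python3 -c "
from h import *
print(shift([.6706,.0289,.12]))"
```

```text
[198.07274469  20.88246872 203.36461245]
```

```bash
python3 -m creep '[[[40,5,0],2,10],[[90,10,0],4.1,10],[[140,15,30],4.1,10],[[180,20,75],4.1,10],[[198,21,125],4.1,10],[[198,21,175],4.1,10],[[198,21,203],4.1,10],[[198,21,203],4.1,10]]' ; python3 -m creep '[[[0,0,0],0,10],[[0,0,0],0,10]]'
python3 - <<'E'
from h import *
o=get_obs();x=np.array([.973,-.2309]);d=o["tcp_pos"][:2]-[.4692,.0767]
r=R.from_rotvec(o["tool_rot"]).as_matrix()
print("cal x,y",d@x,d@[.2309,.973],"yaw",np.degrees(np.arctan2(r[1,0],r[0,0])),r[2],o["force"],o["tcp_pos"])
E
```

```text
time: 7.12
tcp_pos: [0.6689, 0.0298, 0.1177]
tool_rot: [3.119, -0.363, -0.012]
force: [0.3, 0.1, -0.1]
gripper_width: 0.017
grip_force: 71.8
time: 7.38
tcp_pos: [0.6725, 0.0309, 0.1235]
tool_rot: [-3.12, 0.361, -0.006]
force: [-0.3, -0.3, 0.1]
gripper_width: 0.0169
grip_force: 71.8
cal x,y 0.2084137274536077 0.002395516630601467 yaw -13.202502498648894 [ 0.00390668 -0.00117983 -0.99999167] [-0.27321606 -0.30325505  0.06900794] [0.67253077 0.03091011 0.12351409]
```

```bash
python3 -m creep '[[[0,2,30],0,10],[[0,2,60],0,10],[[0,2,78],0,10],[[0,2,82],0,10],[[0,2,82],0,10],[[0,2,82],0,10],[[0,2,82],0,10]]'
cat >> h.py <<'E'
def st():
    o=get_obs();d=o["tcp_pos"][:2]-[.4692,.0767];r=R.from_rotvec(o["tool_rot"]).as_matrix()
    print("t",round(o["time"],2),"tcp cal mm",(1000*np.array([d@[.973,-.2309],d@[.2309,.973],o["tcp_pos"][2]])).round(2),"yaw",np.degrees(np.arctan2(r[1,0],r[0,0])).round(2),"tilt",r[2,:2].round(4),"F tool",(r.T@o["force"]).round(2))
E
python3 - <<'E'
from h import *
st()
a=camera("top")[150:270,230:350];b=camera("side")[110:230,190:310];st()
cv2.imwrite("pics/c1.png",cv2.resize(np.hstack([a,b]),(800,400),interpolation=cv2.INTER_CUBIC))
E
```

```text
time: 8.25
tcp_pos: [0.6714, 0.0291, 0.0403]
tool_rot: [-3.12, 0.361, -0.003]
force: [-1.2, 0.2, -1.1]
gripper_width: 0.0166
grip_force: 71.8
t 8.25 tcp cal mm [207.69   0.4   40.35] yaw -13.19 tilt [ 0.0018 -0.0006] F tool [-1.26  0.1   1.13]
t 8.35 tcp cal mm [207.38   0.34  39.98] yaw -13.19 tilt [ 0.001  -0.0004] F tool [0.6  0.31 0.3 ]
```

View pics/c1.png

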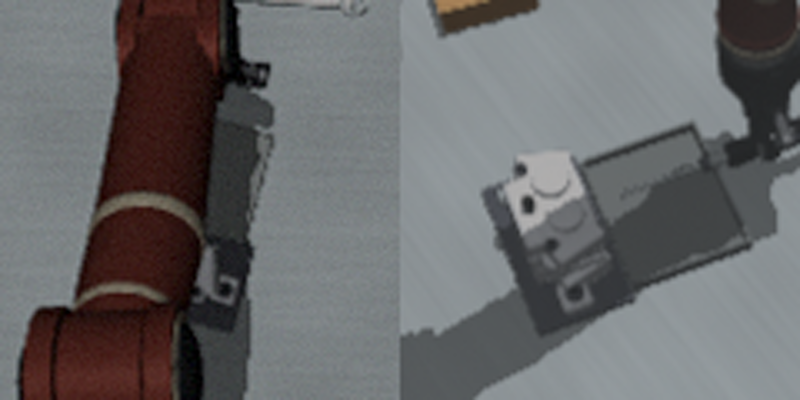

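```bash
cat > g.py <<'E'
from h import *
import sys
st();o=get_obs();sys.exit(int(np.abs(o["force"]).max()>float(sys.argv[1])))
E
python3 -m creep '[[[-5,0.3,-1.3],0.1,10],[[-12,0.3,-1.3],0.1,10],[[-18,0.3,-1.3],0.1,10],[[-18,0.3,-1.3],0.1,10],[[-18,0.3,-1.3],0.1,10]]' >/dev/null; python3 g.py 2.5 && python3 -m creep '[[[-2,0,0],0,10],[[-4,0,0],0,10],[[-6,0,0],0,10],[[-6,0,0],0,10]]' >/dev/null; python3 g.py 2.5 && python3 -m creep '[[[-2,0,0],0,10],[[-4,0,0],0,10],[[-6,0,0],0,10],[[-6,0,0],0,10]]' >/dev/null; python3 g.py 2.5
```

```text
t 8.97 tcp cal mm [ 1.8921e+02 -1.0000e-01  4.0740e+01] yaw -13.28 tilt [ 0.0004 -0.0001] F tool [-0.61 -0.12  0.66]
t 9.47 tcp cal mm [ 1.8279e+02 -4.0000e-02  4.0620e+01] yaw -13.28 tilt [-0.0003 -0.0001] F tool [ 0.41 -0.22  0.43]
t 9.97 tcp cal mm [ 1.7683e+02 -7.0000e-02  4.0650e+01] yaw -13.28 tilt [-0.0002 -0.0001] F tool [0.69 0.43 1.38]
```

```bash
python3 -m creep '[[[-2,0,-0.4],0,10],[[-4,0,-0.4],0,10],[[-6,0,-0.4],0,10],[[-6,0,-0.4],0,10]]' >/dev/null; python3 g.py 2.5 && python3 -m creep '[[[-2,0,0],0,10],[[-4,0,0],0,10],[[-6,0,0],0,10],[[-6,0,0],0,10]]' >/dev/null; python3 g.py 2.5 && python3 -m creep '[[[-2,0,0],0,10],[[-4,0,0],0,10],[[-6,0,0],0,10],[[-6,0,0],0,10]]' >/dev/null; python3 g.py 2.5 && python3 -m creep '[[[-2,0,0],0,10],[[-4,0,0],0,10],[[-4,0,0],0,10]]' >/dev/null; python3 g.py 2.5
```

```text
t 10.47 tcp cal mm [ 1.7083e+02 -5.0000e-02  4.1070e+01] yaw -13.27 tilt [-0.0002 -0.0001] F tool [0.67 0.18 0.59]
t 10.97 tcp cal mm [ 1.648e+02 -6.000e-02  4.104e+01] yaw -13.27 tilt [-0.0002 -0.    ] F tool [-0.35 -0.3   1.49]
t 11.47 tcp cal mm [ 1.588e+02 -9.000e-02  4.104e+01] yaw -13.28 tilt [-0.0003 -0.0001] F tool [ 0.05 -0.15 -0.35]
t 11.85 tcp cal mm [ 1.548e+02 -9.000e-02  4.103e+01] yaw -13.28 tilt [-0.0003 -0.0001] F tool [-0.18  0.19  0.93]
```

```bash
python3 -m creep '[[[0,0,0.7],0,10],[[0,0,1.4],0,10],[[0,0,1.4],0,10]]' >/dev/null; python3 g.py 2.2 && python3 -m creep '[[[0,0,0.4],0,10],[[0,0,0.4],0,10]]' >/dev/null; python3 g.py 2.2 && python3 -m creep '[[[0,0,0.4],0,10],[[0,0,0.4],0,10]]' >/dev/null; python3 g.py 2.2 && python3 -m creep '[[[0,0,0.4],0,10],[[0,0,0.4],0,10]]' >/dev/null; python3 g.py 2.2 && python3 -m creep '[[[0,0,0.4],0,10],[[0,0,0.4],0,10]]' >/dev/null; python3 g.py 2.2
```

```text
t 12.22 tcp cal mm [155.06  -0.2   39.56] yaw -13.29 tilt [-0.0001  0.    ] F tool [ 0.52 -1.04  0.76]
t 12.47 tcp cal mm [ 1.5503e+02 -1.5000e-01  3.9200e+01] yaw -13.28 tilt [-0.0001 -0.0001] F tool [ 0.19 -0.29  0.95]
t 12.72 tcp cal mm [155.02  -0.16  38.82] yaw -13.29 tilt [-0.0001 -0.    ] F tool [-0.07  0.68  1.05]
t 12.97 tcp cal mm [ 1.5501e+02 -1.5000e-01  3.8400e+01] yaw -13.29 tilt [-0.0001 -0.0001] F tool [ 0.49 -0.35  0.48]
t 13.22 tcp cal mm [ 1.5503e+02 -1.3000e-01  3.8040e+01] yaw -13.29 tilt [-0.0001 -0.0001] F tool [0.52 0.37 0.64]
```

```bash
python3 -m creep '[[[0,0,0.4],0,10],[[0,0,0.4],0,10]]' >/dev/null; python3 g.py 2 && python3 -m creep '[[[0,0,0.4],0,10],[[0,0,0.4],0,10]]' >/dev/null; python3 g.py 2 && python3 -m creep '[[[0,0,0.4],0,10],[[0,0,0.4],0,10]]' >/dev/null; python3 g.py 2 && python3 -m creep '[[[0,0,0.4],0,10],[[0,0,0.4],0,10]]' >/dev/null; python3 g.py 2 && python3 -m creep '[[[0,0,0.4],0,10],[[0,0,0.4],0,10]]' >/dev/null; python3 g.py 2
```

```text
t 13.47 tcp cal mm [ 1.5509e+02 -4.0000e-02  3.7700e+01] yaw -13.29 tilt [ 0.0001 -0.0003] F tool [ 0.52 -0.68  0.94]
t 13.72 tcp cal mm [ 1.5505e+02 -6.0000e-02  3.7270e+01] yaw -13.29 tilt [ 0.     -0.0002] F tool [-0.8   0.79  0.98]
t 13.97 tcp cal mm [ 1.5508e+02 -1.2000e-01  3.6910e+01] yaw -13.29 tilt [ 0.     -0.0001] F tool [-0.46 -0.23  0.35]
t 14.22 tcp cal mm [ 1.5507e+02 -1.4000e-01  3.6540e+01] yaw -13.29 tilt [ 0.     -0.0001] F tool [ 0.33 -0.51 -1.52]
t 14.47 tcp cal mm [ 1.5506e+02 -1.1000e-01  3.6160e+01] yaw -13.29 tilt [ 0.     -0.0001] F tool [ 0.05  0.07 -1.57]
```

```bash
python3 -m creep '[[[0,0,-1.5],0,10],[[0,0,-3],0,10],[[0,0,-3],0,10]]' >/dev/null; python3 g.py 2.5 && python3 -m creep '[[[-2,0,0],0,10],[[-4,0,0],0,10],[[-6,0,0],0,10],[[-8,0,0],0,10],[[-8,0,0],0,10]]' >/dev/null; python3 g.py 2.5 && python3 -m creep '[[[-2,0,0],0,10],[[-4,0,0],0,10],[[-6,0,0],0,10],[[-6,0,0],0,10]]' >/dev/null; python3 g.py 2.5 && python3 -m creep '[[[-1,0,0],0,10],[[-2,0,0],0,10],[[-2,0,0],0,10]]' >/dev/null; python3 g.py 2.5 && python3 -m creep '[[[-1,0,0],0,10],[[-2,0,0],0,10],[[-2,0,0],0,10]]' >/dev/null; python3 g.py 2.5
```

```text
t 14.85 tcp cal mm [155.09  -0.3   39.02] yaw -13.28 tilt [0.0002 0.0001] F tool [-0.27 -0.02  1.42]
t 15.47 tcp cal mm [ 1.4681e+02 -1.1000e-01  3.9060e+01] yaw -13.27 tilt [-0.0002 -0.    ] F tool [0.14 0.06 0.48]
t 15.97 tcp cal mm [ 1.408e+02 -9.000e-02  3.904e+01] yaw -13.28 tilt [-0.0002 -0.0001] F tool [-0.67 -0.19  0.4 ]
t 16.35 tcp cal mm [138.95  -0.14  39.06] yaw -13.28 tilt [-0.0001 -0.0001] F tool [0.27 0.08 1.  ]
t 16.73 tcp cal mm [136.91  -0.14  39.06] yaw -13.28 tilt [-0.0002 -0.0001] F tool [-0.14  0.52  1.35]
```

```bash
python3 -m creep '[[[-1,0,0],0,10],[[-2,0,0],0,10],[[-2,0,0],0,10]]' >/dev/null; python3 g.py 2.2 && python3 -m creep '[[[-1,0,0],0,10],[[-2,0,0],0,10],[[-2,0,0],0,10]]' >/dev/null; python3 g.py 2.2 && python3 -m creep '[[[-0.5,0,0],0,10],[[-1,0,0],0,10],[[-1,0,0],0,10]]' >/dev/null; python3 g.py 2.2 && python3 -m creep '[[[-0.5,0,0],0,10],[[-1,0,0],0,10],[[-1,0,0],0,10]]' >/dev/null; python3 g.py 2.2 && python3 -m creep '[[[-0.5,0,0],0,10],[[-1,0,0],0,10],[[-1,0,0],0,10]]' >/dev/null; python3 g.py 2.2  && python3 -m creep '[[[-0.5,0,0],0,10],[[-1,0,0],0,10],[[-1,0,0],0,10]]' >/dev/null; python3 g.py 2.2 && python3 -m creep '[[[-0.5,0,0],0,10],[[-1,0,0],0,10],[[-1,0,0],0,10]]' >/dev/null; python3 g.py 2.2
```

```text
t 17.1 tcp cal mm [134.93  -0.15  39.04] yaw -13.28 tilt [-0.0001 -0.0001] F tool [ 0.   -0.73  0.95]
t 17.48 tcp cal mm [132.92  -0.15  39.04] yaw -13.28 tilt [-0.0001 -0.0001] F tool [-0.16 -0.5   1.37]
t 17.85 tcp cal mm [131.98  -0.16  39.04] yaw -13.28 tilt [-0.0001 -0.0001] F tool [-0.19 -0.02  0.68]
t 18.23 tcp cal mm [130.97  -0.19  39.04] yaw -13.28 tilt [-0.0001 -0.    ] F tool [0.29 0.22 1.04]
t 18.6 tcp cal mm [129.96  -0.17  39.05] yaw -13.28 tilt [-0.0001 -0.0001] F tool [-0.94  0.48  1.03]
t 18.98 tcp cal mm [128.98  -0.19  39.03] yaw -13.28 tilt [-0.0001 -0.    ] F tool [-0.05  0.38  0.24]
t 19.35 tcp cal mm [127.99  -0.17  39.06] yaw -13.28 tilt [-0.0001 -0.0001] F tool [-0.47  0.35  1.1 ]
```

```bash
python3 -m creep '[[[-0.5,0,0],0,10],[[-1,0,0],0,10],[[-1,0,0],0,10]]' >/dev/null; python3 g.py 2.2 && python3 -m creep '[[[-0.5,0,0],0,10],[[-1,0,0],0,10],[[-1,0,0],0,10]]' >/dev/null; python3 g.py 2.2 && python3 -m creep '[[[-0.5,0,0],0,10],[[-1,0,0],0,10],[[-1,0,0],0,10]]' >/dev/null; python3 g.py 2.2 && python3 -m creep '[[[-0.5,0,0],0,10],[[-1,0,0],0,10],[[-1,0,0],0,10]]' >/dev/null; python3 g.py 2.2 && python3 -m creep '[[[-0.5,0,0],0,10],[[-1,0,0],0,10],[[-1,0,0],0,10]]' >/dev/null; python3 g.py 2.2  && python3 -m creep '[[[-0.5,0,0],0,10],[[-1,0,0],0,10],[[-1,0,0],0,10]]' >/dev/null; python3 g.py 2.2 && python3 -m creep '[[[-0.5,0,0],0,10],[[-1,0,0],0,10],[[-1,0,0],0,10]]' >/dev/null; python3 g.py 2.2
```

```text
t 19.73 tcp cal mm [126.96  -0.17  39.04] yaw -13.28 tilt [-0.0001 -0.0001] F tool [ 0.36 -0.03  0.6 ]
t 20.1 tcp cal mm [125.99  -0.17  39.05] yaw -13.28 tilt [-0.     -0.0001] F tool [-0.66 -0.59  0.77]
t 20.48 tcp cal mm [124.97  -0.16  39.03] yaw -13.28 tilt [-0.0001 -0.0001] F tool [-0.27  0.22  1.35]
t 20.85 tcp cal mm [123.98  -0.18  39.04] yaw -13.28 tilt [-0.0001 -0.0001] F tool [0.4  0.85 0.77]
t 21.23 tcp cal mm [122.97  -0.17  39.04] yaw -13.28 tilt [-0.0001 -0.0001] F tool [-0.69  0.51  0.94]
t 21.6 tcp cal mm [121.98  -0.18  39.05] yaw -13.28 tilt [-0.0001 -0.0001] F tool [-0.71  0.13  2.08]
t 21.98 tcp cal mm [120.99  -0.19  39.04] yaw -13.28 tilt [-0.0001 -0.    ] F tool [-0.49  0.33  2.1 ]
```

```bash
python3 -m creep '[[[-0.5,0,0],0,10],[[-1,0,0],0,10],[[-1,0,0],0,10]]' >/dev/null; python3 g.py 2.6 && python3 -m creep '[[[-0.5,0,0],0,10],[[-1,0,0],0,10],[[-1,0,0],0,10]]' >/dev/null; python3 g.py 2.6 && python3 -m creep '[[[-0.5,0,0],0,10],[[-1,0,0],0,10],[[-1,0,0],0,10]]' >/dev/null; python3 g.py 2.6 && python3 -m creep '[[[-0.5,0,0],0,10],[[-1,0,0],0,10],[[-1,0,0],0,10]]' >/dev/null; python3 g.py 2.6
```

```text
t 22.35 tcp cal mm [120.39  -0.21  39.17] yaw -13.29 tilt [ 0.0008 -0.0002] F tool [1.   0.35 1.  ]
t 22.73 tcp cal mm [120.26  -0.16  39.41] yaw -13.3 tilt [ 0.0026 -0.0005] F tool [ 2.9  -0.67  1.15]
t 22.73 tcp cal mm [120.26  -0.16  39.41] yaw -13.3 tilt [ 0.0026 -0.0005] F tool [ 2.9  -0.67  1.15]
t 22.73 tcp cal mm [120.26  -0.16  39.41] yaw -13.3 tilt [ 0.0026 -0.0005] F tool [ 2.9  -0.67  1.15]
```

```bash
python3 -m creep '[[[2.4,0,0],0,10],[[2.4,0,0],0,10],[[2.4,0,0],0,10],[[2.4,0,1],0,10],[[2.4,0,2],0,10],[[2.4,0,2],0,10]]' >/dev/null; python3 g.py 2.5 && python3 -m creep '[[[0,0,0.5],0,10],[[0,0,1],0,10],[[0,0,1],0,10]]' >/dev/null; python3 g.py 2.5 && python3 -m creep '[[[0,0,0.5],0,10],[[0,0,0.5],0,10]]' >/dev/null; python3 g.py 2.5 && python3 -m creep '[[[0,0,0.5],0,10],[[0,0,0.5],0,10]]' >/dev/null; python3 g.py 2.5 && python3 -m creep '[[[0,0,0.5],0,10],[[0,0,0.5],0,10]]' >/dev/null; python3 g.py 2.5
```

```text
t 23.48 tcp cal mm [121.25  -0.24  36.9 ] yaw -13.29 tilt [-0.0005  0.0001] F tool [0.5  0.66 0.53]
t 23.85 tcp cal mm [121.41  -0.19  36.  ] yaw -13.28 tilt [-0.0001 -0.    ] F tool [ 0.02 -0.2   1.55]
t 24.1 tcp cal mm [121.44  -0.2   35.52] yaw -13.29 tilt [-0.     -0.0001] F tool [-0.79 -0.36  1.49]
t 24.35 tcp cal mm [121.41  -0.16  35.03] yaw -13.28 tilt [-0.     -0.0001] F tool [ 0.16 -0.23  0.84]
t 24.6 tcp cal mm [121.42  -0.22  34.5 ] yaw -13.29 tilt [-0.0001 -0.    ] F tool [ 0.24 -0.37  0.35]
```

```bash
python3 -m creep '[[[0,0,0.5],0,10],[[0,0,1],0,10],[[0,0,1],0,10]]' >/dev/null; python3 g.py 2.5 && python3 -m creep '[[[0,0,0.4],0,10],[[0,0,0.8],0,10],[[0,0,0.8],0,10]]' >/dev/null; python3 g.py 2.5 && python3 -m creep '[[[0,0,0.4],0,10],[[0,0,0.7],0,10],[[0,0,0.7],0,10]]' >/dev/null; python3 g.py 2.5 && python3 -m creep '[[[0.7,0,0],0,10],[[1.4,0,0],0,10],[[2,0,0],0,10],[[2,0,0],0,10]]' >/dev/null; python3 g.py 9
```

```text
t 24.98 tcp cal mm [121.4   -0.19  33.5 ] yaw -13.28 tilt [-0.0001 -0.    ] F tool [ 0.19 -0.07  0.12]
t 25.35 tcp cal mm [121.39  -0.21  32.71] yaw -13.28 tilt [-0.0001 -0.    ] F tool [-0.73  0.35  0.82]
t 25.73 tcp cal mm [121.47  -0.17  32.12] yaw -13.28 tilt [ 0.     -0.0001] F tool [ 0.44 -0.36  0.52]
t 26.23 tcp cal mm [ 1.2328e+02 -2.0000e-02  3.2000e+01] yaw -13.29 tilt [-0.0004 -0.0003] F tool [-1.07 -0.4   1.21]
```

```bash
python3 -m creep '[[[0.7,0,0],0,10],[[1.4,0,0],0,10],[[2,0,0],0,10],[[2.5,0,0],0,10],[[3,0,0],0,10]]' >/dev/null; python3 g.py 14 && python3 -m creep '[[[0.6,0,0],0,10],[[1.2,0,0],0,10],[[1.8,0,0],0,10],[[2.4,0,0],0,10],[[3,0,0],0,10]]' >/dev/null; python3 g.py 14 && python3 -m creep '[[[0.6,0,0],0,10],[[1.2,0,0],0,10],[[1.8,0,0],0,10],[[2.4,0,0],0,10],[[3,0,0],0,10]]' >/dev/null; python3 g.py 14
```

```text
t 26.85 tcp cal mm [123.73  -0.13  31.3 ] yaw -13.26 tilt [-0.0058  0.0007] F tool [-5.18 -0.5  -0.3 ]
t 27.48 tcp cal mm [ 1.240e+02 -9.000e-02  3.056e+01] yaw -13.24 tilt [-0.0117  0.0015] F tool [-9.3  -0.17  0.69]
t 28.1 tcp cal mm [ 1.2554e+02 -8.0000e-02  3.0140e+01] yaw -13.23 tilt [-0.0147  0.0019] F tool [-10.99  -0.86  -0.04]
```

```bash
python3 -m creep '[[[0.6,0,0],0,10],[[1.2,0,0],0,10],[[1.8,0,0],0,10],[[2.4,0,0],0,10],[[3,0,0],0,10]]' >/dev/null; python3 g.py 14 && python3 -m creep '[[[0.6,0,0],0,10],[[1.2,0,0],0,10],[[1.8,0,0],0,10],[[2.4,0,0],0,10],[[3,0,0],0,10]]' >/dev/null; python3 g.py 14 && python3 -m creep '[[[0.6,0,0],0,10],[[1.2,0,0],0,10],[[1.8,0,0],0,10],[[2.4,0,0],0,10],[[3,0,0],0,10],[[3.6,0,0],0,10],[[4.2,0,0],0,10],[[4.8,0,0],0,10]]' >/dev/null; python3 g.py 14
```

```text
t 28.73 tcp cal mm [128.97  -0.27  30.23] yaw -13.22 tilt [-0.0139  0.0021] F tool [-9.24 -0.56  0.35]
t 29.35 tcp cal mm [131.96  -0.41  30.22] yaw -13.21 tilt [-0.014   0.0023] F tool [-10.47  -0.17  -0.27]
t 30.35 tcp cal mm [136.7   -0.55  30.17] yaw -13.21 tilt [-0.0142  0.0025] F tool [-10.08  -1.31  -0.2 ]
```

```bash
for i in 1; do :; done; python3 -m creep '[[[0.8,0,0],0,10],[[1.6,0,0],0,10],[[2.4,0,0],0,10],[[3.2,0,0],0,10],[[4,0,0],0,10],[[4.8,0,0],0,10],[[5.6,0,0],0,10],[[6.4,0,0],0,10]]' >/dev/null; python3 g.py 14 && python3 -m creep '[[[0.8,0,0],0,10],[[1.6,0,0],0,10],[[2.4,0,0],0,10],[[3.2,0,0],0,10],[[4,0,0],0,10],[[4.8,0,0],0,10],[[5.6,0,0],0,10],[[6.4,0,0],0,10]]' >/dev/null; python3 g.py 14 && python3 -m creep '[[[0.7,0,0],0,10],[[1.4,0,0],0,10],[[2.1,0,0],0,10],[[2.8,0,0],0,10],[[3.5,0,0],0,10],[[4.2,0,0],0,10],[[4.9,0,0],0,10],[[5.6,0,0],0,10]]' >/dev/null; python3 g.py 14
```

```text
t 31.35 tcp cal mm [142.95  -0.59  30.1 ] yaw -13.21 tilt [-0.0146  0.0026] F tool [-10.42   0.09   0.09]
t 32.35 tcp cal mm [149.37  -0.59  30.06] yaw -13.21 tilt [-0.0146  0.0026] F tool [-10.56  -0.72  -1.  ]
t 33.35 tcp cal mm [155.06  -0.59  30.05] yaw -13.21 tilt [-0.0145  0.0026] F tool [-10.43  -0.65  -0.26]
```

```bash
python3 -m creep '[[[0.7,0,0],0,10],[[1.4,0,0],0,10],[[2.1,0,0],0,10],[[2.8,0,0],0,10],[[3.5,0,0],0,10],[[4.2,0,0],0,10]]' >/dev/null; python3 g.py 14 && python3 -m creep '[[[1,0,0],0,10],[[2,0,0],0,10],[[3,0,0],0,10],[[4,0,0],0,10],[[5,0,0],0,10]]' >/dev/null; python3 g.py 14 && python3 -m creep '[[[1,0,0],0,10],[[2,0,0],0,10],[[3,0,0],0,10],[[4,0,0],0,10],[[5,0,0],0,10]]' >/dev/null; python3 g.py 14; python3 - <<'E'
from h import *
b=camera("side")[110:230,190:310]
cv2.imwrite("pics/c2.png",cv2.resize(b,(600,600),interpolation=cv2.INTER_CUBIC))
E
```

```text
t 34.1 tcp cal mm [159.34  -0.61  30.01] yaw -13.22 tilt [-0.0144  0.0026] F tool [-9.94 -0.64  0.89]
t 34.73 tcp cal mm [164.64  -0.6   30.05] yaw -13.22 tilt [-0.0138  0.0025] F tool [-8.79  0.14 -0.63]
t 35.35 tcp cal mm [177.1   -0.36  32.43] yaw -13.31 tilt [ 0.0024 -0.0001] F tool [ 0.65 -0.67  0.4 ]
```

View pics/c2.png

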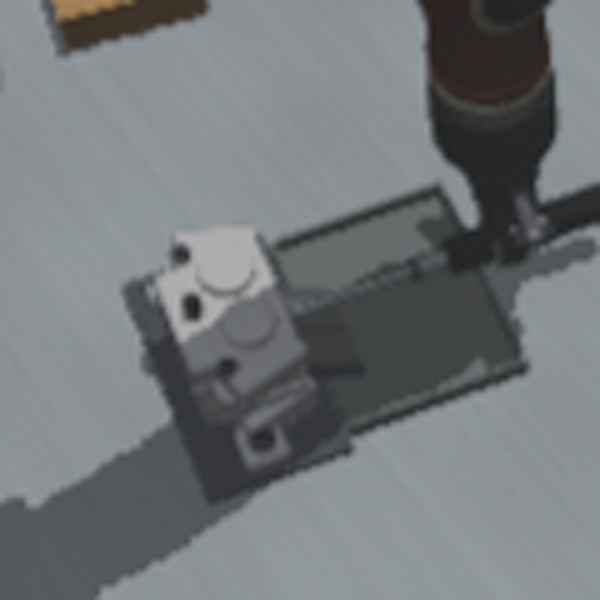

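```bash
python3 -m creep '[[[1,0,0],0,10],[[3,0,0],0,10],[[5,0,0],0,10],[[7,0,0],0,10],[[9,0,0],0,10],[[11,0,0],0,10],[[12,0,0],0,10]]' >/dev/null; python3 g.py 14;  python3 -m creep '[[[2,0,-2],0,10],[[6,0,-6],0,10],[[12,0,-14],0,10],[[20,0,-30],0,10],[[30,0,-50],0,10],[[30,0,-50],0,10]]' >/dev/null; python3 g.py 14; python3 - <<'E'
from h import *
b=camera("side")[110:230,190:310]
cv2.imwrite("pics/c3.png",cv2.resize(b,(600,600),interpolation=cv2.INTER_CUBIC))
E
```

```text
t 36.27 tcp cal mm [ 1.8799e+02 -1.4000e-01  3.2030e+01] yaw -13.29 tilt [ 0.0001 -0.0001] F tool [0.32 0.17 1.93]
t 37.02 tcp cal mm [220.47   0.    84.52] yaw -13.33 tilt [ 0.006  -0.0014] F tool [-0.86 -0.25  1.06]
```

View pics/c3.png

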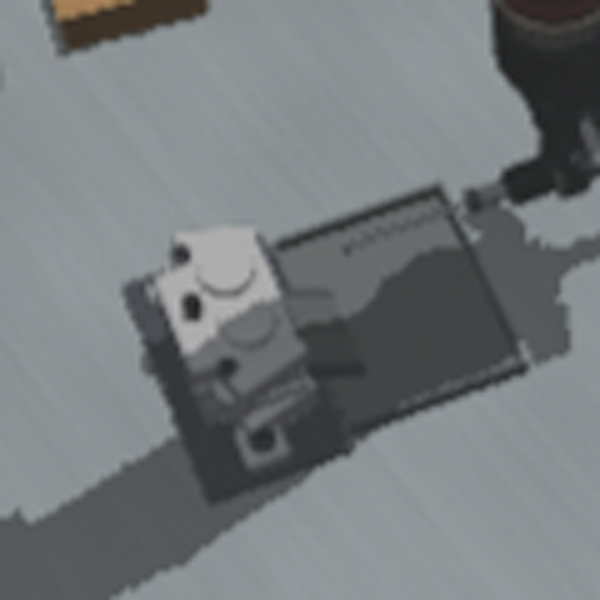

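```bash
python3 - <<'E'
from h import *
c=get_calibration("side")
for z in(.003,.008,.02,.034,.041):
    out=[]
    for p in((335,297),(365,375),(287,290)):
        w=onz(c,(190+p[0]/5,110+p[1]/5),z)[:2]-[.4692,.0767];out.append((1000*np.array([w@[.973,-.2309],w@[.2309,.973]])).round(0).tolist())
    print(z,out)
E
```

```text
0.003 [[68.0, 24.0], [66.0, -38.0], [42.0, 41.0]]
0.008 [[68.0, 21.0], [65.0, -41.0], [41.0, 38.0]]
0.02 [[66.0, 13.0], [64.0, -48.0], [40.0, 30.0]]
0.034 [[65.0, 4.0], [62.0, -56.0], [39.0, 21.0]]
0.041 [[64.0, -0.0], [61.0, -60.0], [38.0, 17.0]]
```

```bash
python3 -m creep '[[[0,0,-20],0,10],[[0,0,-40],0,10],[[0,0,-40],0,10]]' >/dev/null; python3 -c "
from h import *
st();print(shift([.6038,-.3078,.06]))"
```

```text
t 37.45 tcp cal mm [218.96   0.41 124.41] yaw -13.27 tilt [ 0.0041 -0.0014] F tool [-0.2  -0.91  1.6 ]
[7.42442825e-02 3.43525359e+02 6.39495217e+01]
```

```bash
python3 -m creep '[[[0,40,0],-4,10],[[0,85,0],-8,10],[[0,130,0],-12,10],[[0,180,0],-16,10],[[0,230,0],-20,10],[[0,280,0],-24,10],[[0,320,0],-26,10],[[0,343,0],-26,10]]' >/dev/null; python3 -m creep '[[[0,0,0],0,10],[[0,0,30],0,10],[[0,0,60],0,10],[[0,0,60],0,10],[[0,0,60],0,10]]' >/dev/null; python3 - <<'E'
from h import *
st();print(shift([.6038,-.3078,.0055]))
cv2.imwrite("pics/w4.png",camera("wrist"))
E
```

```text
t 39.08 tcp cal mm [ 219.41 -341.02   63.12] yaw 12.85 tilt [ 0.0022 -0.0001] F tool [0.1  0.34 0.72]
[-0.71815412  1.958059   57.62178671]
```

View pics/w4.png

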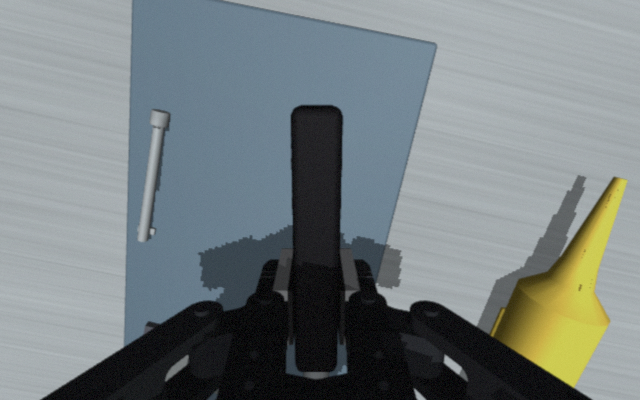

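Over the mat: the pick is held straight in the gripper (rear end at (317,105)), the pin (155,175) and sealant (565,270) are clear. Lowering.

```bash
python3 -m creep '[[[-0.7,2,20],0,10],[[-0.7,2,40],0,10],[[-0.7,2,50],0,10],[[-0.7,2,55],0,10],[[-0.7,2,56.5],0,10],[[-0.7,2,56.5],0,10]]' >/dev/null; python3 g.py 8
```

```text
t 39.88 tcp cal mm [ 218.9  -345.23    5.92] yaw 12.71 tilt [0.0008 0.0005] F tool [-0.13  0.58  0.86]
```

```bash
python3 -m creep '[[[0,0,0.7],0,10],[[0,0,0.7],0,10],[[0,0,0.7],0,25],[[0,0,0.7],0,38],[[0,0,0],0,40],[[0,0,0],0,40],[[0,0,0],0,40]]' ; python3 -m creep '[[[0,0,-20],0,40],[[0,0,-50],0,40],[[0,0,-100],0,40],[[0,0,-150],0,40],[[0,0,-190],0,40],[[0,0,-190],0,40],[[0,0,-190],0,40]]'
python3 - <<'E'
from h import *
a=camera("wrist")[:300,150:550];b=cv2.resize(camera("side")[110:310,190:390],(300,300))
cv2.imwrite("pics/c5.png",np.hstack([a,b]))
E
```

```text
time: 40.75
tcp_pos: [0.6021, -0.3096, 0.0056]
tool_rot: [-3.122, -0.348, -0.0]
force: [-0.0, -0.9, -0.0]
gripper_width: 0.0404
grip_force: 0.0
time: 41.62
tcp_pos: [0.6016, -0.3094, 0.196]
tool_rot: [-3.122, -0.348, 0.0]
force: [0.4, -0.7, -0.8]
gripper_width: 0.0401
grip_force: 0.0
```

View pics/c5.png

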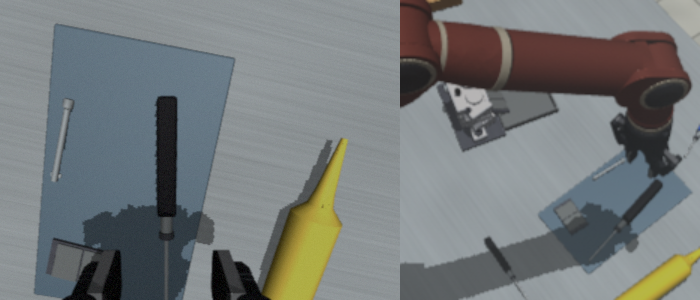

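The pick lies on the mat, handle at (165,155) in the left crop, and the gripper is clear of it. The pad was last seen resting in the tray, and the bystanders in view have not moved.

```bash
python3 -c "
from plant import *
print(close_job())"
```

```text
the job is handed in; nothing more can be done
None
```

I dragged the worn pad out of the caliper and laid the pick back on the mat, then handed the job in at about 42 s. In the last clear view the pad was at rest, leaning in the drip tray with its rear edge apparently on the rim; the final verdict was not shown.

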